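Park the radio accessories in their trays

TASK

Clear the radio desk: park each of the four loose accessories in the tray made for it, matching shape and size (long box in the long tray, short box in the short tray, square switch box in the square tray, round dummy load in the round tray). Each must stand upright, flat on its tray's floor inside the rim, and be let go; set them down rather than dropping or throwing them. Leave the pen cup and the mouse where they are.

Things in the scene. Friction and masses are not known exactly. Their poses are not given: they have to be found in the camera images.
- long_filter: Long die-cast aluminium filter box, 110 mm (x) by 40 mm (y) by 38 mm high, with two brass coax sockets 11 mm tall standing on its lid, 40 mm either side of the centre along x; 0.2 to 0.4 kg. Origin: centre of its underside; z up. It stands upright on the desk at the start. Grip its sides high enough to keep the fingertips above the tray's rim: 12 mm or more above its underside.
- short_filter: Short die-cast aluminium filter box, 72 mm (x) by 40 mm (y) by 38 mm high, with two brass coax sockets 11 mm tall on its lid, 22 mm either side of the centre along x; 0.14 to 0.28 kg. Origin: centre of its underside; z up. It stands upright on the desk at the start. Grip its sides high enough to keep the fingertips above the tray's rim: 12 mm or more above its underside.
- antenna_switch: Square die-cast aluminium antenna switch, 56 by 56 mm (x, y) by 38 mm high, with one round black knob (30 mm across, 14 mm tall) in the middle of its lid; 0.17 to 0.35 kg. Origin: centre of its underside; z up. It stands upright on the desk at the start. Grip its sides high enough to keep the fingertips above the tray's rim: 12 mm or more above its underside.
- dummy_load: Round dummy load: upright finned aluminium cylinder 54 mm in diameter and 50 mm high, with one brass coax socket 11 mm tall at the centre of its top; 0.2 to 0.42 kg. Origin: centre of its underside; z up. It stands upright on the desk at the start. Grip its sides high enough to keep the fingertips above the tray's rim: 12 mm or more above its underside.
- long_tray: Low long rectangular parking tray with black rim and grey floor for the long filter box, fixed to the desk. Inside 126 mm (x) by 56 mm (y), outside 134 by 64 mm; floor 3 mm thick, walls 4 mm thick, rim 9 mm above the desk (6 mm above the tray's floor). Origin: centre of its underside, on the desk. The box lies along the tray's x axis, either way round, with 8 mm of play on each side.
- short_tray: Low short rectangular parking tray with black rim and grey floor for the short filter box, fixed to the desk. Inside 88 mm (x) by 56 mm (y), outside 96 by 64 mm; floor 3 mm thick, walls 4 mm thick, rim 9 mm above the desk (6 mm above the tray's floor). Origin: centre of its underside, on the desk. The box lies along the tray's x axis, either way round, with 8 mm of play on each side.
- square_tray: Low square parking tray with black rim and grey floor for the antenna switch, fixed to the desk. Inside 72 by 72 mm (x, y), outside 80 by 80 mm; floor 3 mm thick, walls 4 mm thick, rim 9 mm above the desk (6 mm above the tray's floor). Origin: centre of its underside, on the desk. The switch goes in square to the walls, any of the four ways round, with 8 mm of play on each side.
- round_tray: Low round parking tray with black rim and grey floor for the dummy load, fixed to the desk. Inside 70 mm in diameter, outside 78 mm in diameter; floor 3 mm thick, walls 4 mm thick, rim 9 mm above the desk (6 mm above the tray's floor). Origin: centre of its underside, on the desk. The load has 8 mm of play all round; its yaw does not matter.
- pen_cup: Bystander: teal pen cup with pens, 74 mm across, 95 mm tall (pens to 160 mm), loose, at the left edge of the work. Origin: centre of its underside. Leave it alone.
- mouse: Bystander: black computer mouse, 105 by 60 by 34 mm, loose, at the right edge of the work. Origin: centre of its underside. Leave it alone.

How it is judged:
By the outcome, as a careful person would: the job done as asked, in the order asked, and still so for the second after the job is handed in, with the robot touching nothing.
It also fails if it takes over 104 s, if anything falls off the work surface, if the arm or the gripper's body presses on something with over 40 N, if the wrist force passes 120 N, or if a joint passes its speed limit or range.

ROBOT

A 6-joint arm with a two-finger parallel gripper is mounted at the origin on the work surface. World frame = base frame: x ahead of the robot, y to its left, z up, the work surface at z = 0. Lengths are in m, angles in rad, forces in N, time in s.
With the tool pointing down it reaches from about 0.35 to 0.975 m from the base axis. Payload 17.4 kg.
Tool frame: the origin (TCP) lies at the very end of the fingers, on their centre line; the grasp point (between the pads) lies 19 mm behind it; z points along the fingers, y is the line along which they close (so a half turn about z gives the same grasp; the last joint's range is limited). The gripper opens to 85 mm and grips with 20 to 120 N. Pads are 22 mm wide; open, the fingers measure 114 mm over their backs; the gripper's body (76 mm by 85 mm) begins 54 mm behind the grasp point. The pads swing forward as they close: fully open they stand 13 mm farther back than shut.
Start: joints at [-1.365, 0.116, 1.442, -0, 1.584, -0.038], TCP at [0.163, -0.655, 0.231] pointing down, gripper open.
Joint ranges: [-2.83, 2.83], [-0.83, 2.19], [0.07, 2.5], [-1.14, 4.28], [0.01, 3], [-2.97, 2.97]. Speed limits (rad/s): [1.89, 1.89, 2.22, 3.14, 3.14, 3.14].

INTERFACE

Orientations are given as a rotation vector (axis times angle).
In Python, from station import bot, eyes gives the robot as it stands.
- The arm moves only by the tool move_arm, never from a script. Its argument "rows" is a list of rows, each a list of 3 entries, a list of its own where there are three numbers: the shift along the tool's x, y, z in fractions of the full range, 1 being 1000 mm, then the turn, a rotation vector about the tool's x, y, z in fractions of the full range, 1 being 2 pi rad, then the opening, from -1 (shut) to 1 (fully open). In form: [[[x, y, z], [wx, wy, wz], gripper], ...]. A call has 1 to 20 rows; each row is the pose to reach, as a shift and turn from the pose commanded when the call began, along the tool's axes at that moment; what a row does not reach only later rows make up. A row lasts 1/12 s, in which the tool goes at most 41.7 mm and 7.16 degrees, less where a joint would pass 70% of its speed; a pose out of reach is approached as far as the arm can. No shift or turn number may pass 1 either way. A call with a gripper value outside its range is refused whole. The fingers move at their own pace and stop on an object; "grip_force" is the grip in N (left out, the last holds). Time passes only in rows, so rows that repeat a pose let the fingers close. It gives the time, the measured TCP pose, the force, the opening and the grip force at its end, in the units of the state.
- bot.state(): the state, without advancing time (a new reading comes with each control period).
- eyes.capture(name): name is "side" or "top"; returns the picture (420x560x3 uint8, red, green, blue); there is no depth.
- eyes.camera_info(name): a dict with "fx", "fy", "cx", "cy" (pixels), "origin" and "attitude" of the camera in the world. Camera axes: x right, y down, z forward; pixel columns grow to the right and rows downward; lengths in m; the calibration is good to about 2 mm. A picture is of the moment at which its call begins. camera_info takes no time and is no camera call.
- bot.hand_in(): hands the job in; it is judged then, once.
Trained networks look in the newest picture that a camera, given by its name, has taken for a name from the list of things; names that differ only in an ending like _2 or _b are one class to them, and where a whole thing is asked for, a point or a joint stands for the part that bears it (a point fixed in the world has none). Each returns a list of dicts, best first, with "score" (0 to 1); they miss things now and then, are a little off and sometimes report something else, mostly with a low value. They report only what shows in the picture. A call takes as long as a camera call.
- eyes.look_for(camera, target): "point" ([x, y, z] in m, in the coordinates of the camera as it stood for that picture, good to about 4 mm: the middle of the surface that is visible of it).
- eyes.trace(camera, target): "pixels" (420x560 bool, what is visible of it).
The state is a dict: "t": time; "q": joint angles; "qvel": joint speeds; "joint_torque": joint torques, N m; "ee_pos": TCP position; "tool_rot": TCP orientation; "contact_force": force on the tool from outside, world axes, zero at the start; "torque": the same for the moment, N m; "gripper_width": finger opening in m; "grip_force": force on a finger pad.
Only numpy, scipy, OpenCV 4.12 (cv2) and the standard library are available. Lean on these libraries where they do the work, as an engineer would, in place of code of your own. Each camera call takes 0.05 s, during which the arm holds its last target. There are 200 camera calls.

## Working session

There is one attempt and no reset: what is moved stays moved. The work goes in short steps, Python scripts to look and compute and a tool call to move; the robot and the scene stay as the last step left them, time stands still between calls to the robot, and variables do not carry over. Pictures are saved under pics/ and viewed, at most 14 in all, crops included, and the job is handed in when it is done.

Besides the shell and the picture viewer there is one more tool, called after ">>>" as name(argument=value, ...), one argument or row to a line, values as JSON. move_arm: Moves the arm, as the interface text tells. Its arguments: {"type":"object","properties":{"rows":{"type":"array","items":{"type":"array"}},"grip_force":{"type":"number"}},"required":["rows"]}

```bash
mkdir -p pics; ls; python3 - <<'E'
from station import bot, eyes
import cv2, numpy as np
s=bot.state(); print({k:np.round(v,3).tolist() for k,v in s.items()})
for n in("top","side"):
    im=eyes.capture(n); cv2.imwrite(f"pics/{n}0.png",im[...,::-1]); print(n,eyes.camera_info(n))
    for t in "long_filter short_filter antenna_switch dummy_load long_tray short_tray square_tray round_tray pen_cup mouse".split():
        c=eyes.camera_info(n)
        for d in eyes.look_for(n,t)[:2]: print(n,t,round(d["score"],2),np.round(d["point"],3).tolist())
E
```

```text
pics
{'t': 0.0, 'q': [-1.365, 0.116, 1.442, -0.0, 1.584, -0.038], 'qvel': [-0.001, 0.0, 0.0, 0.001, -0.0, -0.0], 'joint_torque': [-0.0, -73.199, -63.25, -0.0, 0.006, 0.0], 'ee_pos': [0.163, -0.655, 0.231], 'tool_rot': [-3.117, -0.382, 0.0], 'contact_force': [0.249, -0.415, -0.436], 'torque': [0.018, -0.022, 0.044], 'grip_force': 0.0, 'gripper_width': 0.085}
top {'fx': 380.30369529252164, 'fy': 380.30369529252164, 'cx': 282.7244910407401, 'cy': 204.54833737066963, 'origin': array([0.38511867, 0.02177673, 1.13067374]), 'attitude': array([-2.17908601,  2.15109128, -0.1407431 ])}
top long_filter 0.66 [-0.329, -0.057, 1.1]
top short_filter 0.9 [0.296, 0.129, 1.084]
top antenna_switch 0.85 [0.351, -0.033, 1.103]
top dummy_load 0.85 [-0.105, -0.146, 1.108]
top long_tray 0.7 [0.094, 0.066, 1.13]
top short_tray 0.88 [-0.287, 0.146, 1.111]
top short_tray 0.71 [-0.539, 0.09, 1.051]
top square_tray 0.85 [-0.075, 0.043, 1.124]
top round_tray 0.66 [0.142, -0.128, 1.153]
top pen_cup 0.58 [-0.532, 0.09, 1.049]
top mouse 0.82 [0.481, 0.149, 1.097]
side {'fx': 516.2303020840901, 'fy': 516.2303020840901, 'cx': 284.09651495949976, 'cy': 203.06809465741532, 'origin': array([-0.29081095,  0.88818018,  1.46480648]), 'attitude': array([-0.97137288,  2.55983491, -0.93667311])}
side long_filter 0.86 [-0.28, 0.182, 1.717]
side antenna_switch 0.61 [0.191, -0.196, 2.039]
side dummy_load 0.5 [-0.203, 0.0, 1.862]
side long_tray 0.79 [0.094, 0.011, 1.905]
side short_tray 0.94 [-0.092, 0.275, 1.688]
side square_tray 0.97 [-0.031, 0.098, 1.837]
side round_tray 0.82 [-0.023, -0.109, 2.012]
side round_tray 0.24 [-0.095, 0.271, 1.687]
side pen_cup 0.71 [-0.287, 0.354, 1.531]
```

```bash
cat > h.py <<'E'
import cv2, numpy as np
from scipy.spatial.transform import Rotation as R
from station import bot, eyes
H=dict(long_filter=.038,short_filter=.038,antenna_switch=.038,dummy_load=.05,long_tray=.009,short_tray=.009,square_tray=.009,round_tray=.009)
def ray(c,uv,z):
    uv=np.atleast_2d(uv).astype(float); d=np.c_[(uv[:,0]-c["cx"])/c["fx"],(uv[:,1]-c["cy"])/c["fy"],np.ones(len(uv))]@R.from_rotvec(c["attitude"]).as_matrix().T
    return c["origin"]+d*((z-c["origin"][2])/d[:,2])[:,None]
def proj(c,P):
    p=(np.atleast_2d(P)-c["origin"])@R.from_rotvec(c["attitude"]).as_matrix()
    return np.c_[p[:,0]/p[:,2]*c["fx"]+c["cx"],p[:,1]/p[:,2]*c["fy"]+c["cy"]]
E
python3 - <<'E'
from h import *
c=eyes.camera_info("top"); im=eyes.capture("top"); big=cv2.resize(im[...,::-1],None,fx=1.4,fy=1.4,interpolation=cv2.INTER_CUBIC)
print(R.from_rotvec(c["attitude"]).as_matrix().round(2).tolist())
for t,h in H.items():
    for d in eyes.trace("top",t)[:2]:
        m=d["pixels"].astype(np.uint8)
        if m.sum()<20: continue
        uv=cv2.findNonZero(m)[:,0]; P=ray(c,uv,h)[:,:2]
        (x,y),(w,l),a=cv2.minAreaRect((P*1000).astype(np.float32))
        print(t,round(d["score"],2),len(uv),"rect",round(x),round(y),round(w),round(l),round(a,1),"px",uv.mean(0).round())
        cs,_=cv2.findContours(cv2.resize(m,None,fx=1.4,fy=1.4,interpolation=0),0,2); cv2.drawContours(big,cs,-1,(0,0,255),1)
cv2.imwrite("pics/top1.png",big)
E
```

```text
[[0.01, -0.99, 0.12], [-1.0, -0.01, -0.01], [0.01, -0.12, -0.99]]
long_filter 0.65 575 rect 569 340 119 42 43.4 px [170. 185.]
short_filter 0.91 417 rect 385 -287 71 49 11.9 px [386. 251.]
short_filter 0.2 492 rect 645 -122 75 68 0.1 px [329. 162.]
antenna_switch 0.81 420 rect 554 -334 58 65 51.1 px [401. 193.]
dummy_load 0.87 312 rect 663 119 57 54 45.5 px [246. 153.]
long_tray 0.76 999 rect 457 -84 135 66 39.5 px [314. 226.]
short_tray 0.7 749 rect 369 295 97 67 2.2 px [185. 254.]
square_tray 0.84 720 rect 472 83 79 80 22.6 px [258. 220.]
round_tray 0.85 543 rect 652 -128 75 81 45.7 px [329. 162.]
round_tray 0.16 423 rect 386 -295 74 50 11.8 px [386. 251.]
```

View pics/top1.png

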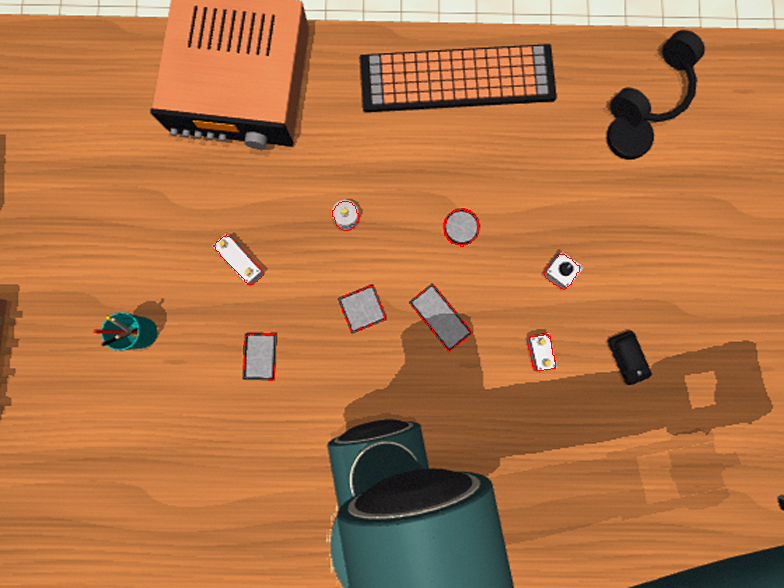

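View pics/side0.png

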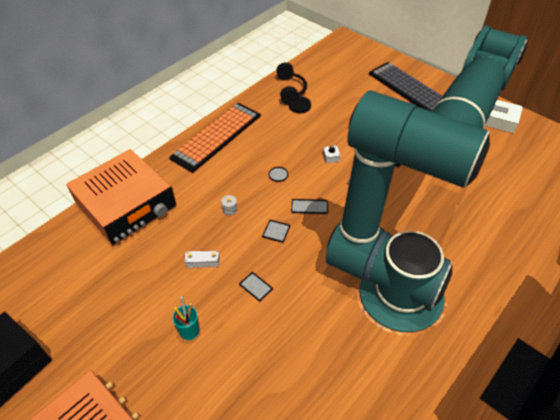

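The top view shows all items, with the outlines sitting tightly on them (1.4x pixels): long filter (239,259), short filter (541,352), switch (562,270), load (345,214), and four empty trays. The side view agrees, except that the arm hides the short filter. Next I fit solid models to the masks.

```bash
cat >> h.py <<'E'
from scipy.optimize import minimize
D=dict(long_filter=(.11,.04),short_filter=(.072,.04),antenna_switch=(.056,.056),dummy_load=.054,long_tray=(.134,.064),short_tray=(.096,.064),square_tray=(.08,.08),round_tray=.078)
def outline(t,x,y,a,z0=0):
    d=D[t]
    if np.isscalar(d): k=np.linspace(0,2*np.pi,40); q=np.c_[np.cos(k),np.sin(k)]*d/2
    else: q=np.array([[1,1],[-1,1],[-1,-1],[1,-1]])*np.array(d)/2
    q=q@np.array([[np.cos(a),np.sin(a)],[-np.sin(a),np.cos(a)]])+[x,y]
    return np.vstack([np.c_[q,0*q[:,0]+z0],np.c_[q,0*q[:,0]+z0+H[t]]])
def fit(cam,t,guess,mask,z0=0,S=8):
    c=eyes.camera_info(cam); u,v,w,h=cv2.boundingRect(cv2.findNonZero(mask)); u-=6;v-=6;w+=12;h+=12
    m=cv2.resize(mask[v:v+h,u:u+w],None,fx=S,fy=S,interpolation=0)
    m=(cv2.GaussianBlur(m.astype(np.float32),(0,0),S*.5))
    def cost(p):
        uv=proj(c,outline(t,p[0],p[1],p[2]/10,z0)); hull=cv2.convexHull(((uv-[u,v]+.5)*S).astype(np.float32))
        r=np.zeros(m.shape,np.float32); cv2.fillPoly(r,[np.round(hull*16).astype(np.int32)],1,shift=4)
        return np.abs(cv2.GaussianBlur(r,(0,0),S*.5)-m).sum()/m.sum()
    best=None
    for da in (-.3,0,.3):
        g=np.array([guess[0],guess[1],(guess[2]+da)*10]); s=np.vstack([g,g+[.01,0,0],g+[0,.01,0],g+[0,0,2]])
        r=minimize(cost,g,method="Nelder-Mead",options=dict(initial_simplex=s,xatol=1e-4,fatol=1e-4))
        if best is None or r.fun<best.fun: best=r
    return np.r_[best.x[:2]*1000,np.degrees(best.x[2]/10),best.fun]
E
python3 - <<'E'
from h import *
eyes.capture("top");eyes.capture("side")
G=dict(long_filter=(.569,.34,43.4),short_filter=(.385,-.287,11.9+90),antenna_switch=(.554,-.334,51.1),dummy_load=(.663,.119,0),long_tray=(.457,-.084,39.5),short_tray=(.369,.295,2.2),square_tray=(.472,.083,22.6),round_tray=(.652,-.128,0))
for t,g in G.items():
    for cam in("top","side"):
        if cam=="side" and t=="short_filter": continue
        for d in eyes.trace(cam,t)[:1]:
            m=d["pixels"].astype(np.uint8)
            if m.sum()<30: continue
            print(cam,t,round(d["score"],2),m.sum(),fit(cam,t,(g[0],g[1],np.radians(g[2])),m).round(2))
c=eyes.camera_info("top")
d=eyes.trace("top","long_filter")[0]["pixels"]
print(R.from_rotvec(bot.state()["tool_rot"]).as_matrix().round(3).tolist())
E
```

```text
top long_filter 0.77 570 [5.7162e+02 3.4428e+02 4.3870e+01 7.0000e-02]
side long_filter 0.89 545 [5.6752e+02 3.4206e+02 4.4690e+01 6.0000e-02]
top short_filter 0.87 409 [ 3.8578e+02 -2.9252e+02  1.2500e+01  1.0000e-01]
top antenna_switch 0.63 447 [ 5.5834e+02 -3.3864e+02  5.3710e+01  8.0000e-02]
side antenna_switch 0.82 273 [ 5.5575e+02 -3.4093e+02  5.4350e+01  6.0000e-02]
top dummy_load 0.69 313 [ 6.6861e+02  1.2023e+02 -1.0930e+01  8.0000e-02]
side dummy_load 0.75 266 [6.6520e+02 1.1948e+02 1.8800e+01 5.0000e-02]
top long_tray 0.67 934 [ 4.5713e+02 -8.4440e+01  4.0500e+01  7.0000e-02]
side long_tray 0.8 510 [ 4.5165e+02 -8.5480e+01  3.8040e+01  8.0000e-02]
top short_tray 0.8 749 [ 3.7037e+02  2.9544e+02 -2.9000e-01  4.0000e-02]
side short_tray 0.75 570 [ 3.6707e+02  2.9310e+02 -1.2700e+00  6.0000e-02]
top square_tray 0.59 756 [4.7397e+02 8.1660e+01 2.2480e+01 3.0000e-02]
side square_tray 0.62 483 [4.6959e+02 8.1800e+01 2.2950e+01 7.0000e-02]
top round_tray 0.73 499 [ 6.5338e+02 -1.2749e+02 -1.1070e+01  7.0000e-02]
side round_tray 0.74 251 [ 6.4905e+02 -1.2831e+02 -1.4170e+01  6.0000e-02]
[[0.97, 0.241, 0.0], [0.241, -0.97, -0.0], [-0.0, 0.0, -1.0]]
```

```bash
cat > go.py <<'E'
# usage: go.py x y z yawdeg [x y z yaw ...]  -> shifts from the present pose
import sys; from h import *
s=bot.state(); M=R.from_rotvec(s["tool_rot"]).as_matrix(); p=s["ee_pos"]*1000
print("t",round(s["t"],2),"pos",p.round(1),"yaw",np.degrees(np.arctan2(M[1,0],M[0,0])).round(1),"w",s["gripper_width"].round(4))
a=np.array(sys.argv[1:],float).reshape(-1,4)
for x,y,z,w in a:
    c,n=np.cos(np.radians(w)),np.sin(np.radians(w)); T=np.array([[c,n,0],[n,-c,0],[0,0,-1]])
    print((M.T@(np.array([x,y,z])-p)).round(1),R.from_matrix(M.T@T).as_rotvec().round(3))
E
python3 go.py 569.5 343.2 160 44.3
```

```text
Traceback (most recent call last):
  File "go.py", line 4, in <module>
    print("t",round(s["t"],2),"pos",p.round(1),"yaw",np.degrees(np.arctan2(M[1,0],M[0,0])).round(1),"w",s["gripper_width"].round(4))
                                                                                                        ^^^^^^^^^^^^^^^^^^^^^^^^
AttributeError: 'float' object has no attribute 'round'
```

```bash
sed -i 's/s\["gripper_width"\].round(4)/round(s["gripper_width"],4)/' go.py; python3 go.py 569.5 343.2 160 44.3
```

```text
t 2.45 pos [ 162.9 -655.1  231.3] yaw 14.0 w 0.0851
[ 635.5 -870.6   71.3] [ 0.     0.    -0.529]
```

The manual's scale: shifts go in shares of 1000 mm and turns go in shares of 2 pi rad. Converting my numbers, -870.6 mm / 1000 = -0.8706, 635.5 mm / 1000 = 0.6355, -0.529 rad / 6.2832 = -0.0842.

>>> move_arm(
  rows=[
    [[0.6355,-0.8706,0.0713],[0,0,-0.0842],1],
    [[0.6355,-0.8706,0.0713],[0,0,-0.0842],1],
    [[0.6355,-0.8706,0.0713],[0,0,-0.0842],1],
    [[0.6355,-0.8706,0.0713],[0,0,-0.0842],1],
    [[0.6355,-0.8706,0.0713],[0,0,-0.0842],1],
    [[0.6355,-0.8706,0.0713],[0,0,-0.0842],1],
    [[0.6355,-0.8706,0.0713],[0,0,-0.0842],1],
    [[0.6355,-0.8706,0.0713],[0,0,-0.0842],1],
    [[0.6355,-0.8706,0.0713],[0,0,-0.0842],1],
    [[0.6355,-0.8706,0.0713],[0,0,-0.0842],1],
    [[0.6355,-0.8706,0.0713],[0,0,-0.0842],1],
    [[0.6355,-0.8706,0.0713],[0,0,-0.0842],1],
    [[0.6355,-0.8706,0.0713],[0,0,-0.0842],1],
    [[0.6355,-0.8706,0.0713],[0,0,-0.0842],1],
    [[0.6355,-0.8706,0.0713],[0,0,-0.0842],1],
    [[0.6355,-0.8706,0.0713],[0,0,-0.0842],1],
    [[0.6355,-0.8706,0.0713],[0,0,-0.0842],1],
    [[0.6355,-0.8706,0.0713],[0,0,-0.0842],1],
    [[0.6355,-0.8706,0.0713],[0,0,-0.0842],1],
    [[0.6355,-0.8706,0.0713],[0,0,-0.0842],1],
  ],
)

```text
t: 4.12
ee_pos: [0.4768, 0.1175, 0.1765]
tool_rot: [2.909, 1.185, 0.001]
contact_force: [0.6, -1.3, 1.3]
gripper_width: 0.0853
grip_force: 0.0
```

```bash
python3 go.py 569.5 343.2 160 44.3
```

```text
t 4.12 pos [476.8 117.5 176.5] yaw 44.3 w 0.0853
[224.  -96.8  16.6] [ 0.001 -0.001  0.   ]
```

Converted, 224 mm / 1000 = 0.224, 16.6 mm / 1000 = 0.0166.

>>> move_arm(
  rows=[
    [[0.224,-0.0968,0.0166],[0,0,0],1],
    [[0.224,-0.0968,0.0166],[0,0,0],1],
    [[0.224,-0.0968,0.0166],[0,0,0],1],
    [[0.224,-0.0968,0.0166],[0,0,0],1],
    [[0.224,-0.0968,0.0166],[0,0,0],1],
    [[0.224,-0.0968,0.0166],[0,0,0],1],
    [[0.224,-0.0968,0.0166],[0,0,0],1],
    [[0.224,-0.0968,0.0166],[0,0,0],1],
    [[0.224,-0.0968,0.045],[0,0,0],1],
    [[0.224,-0.0968,0.075],[0,0,0],1],
    [[0.224,-0.0968,0.1],[0,0,0],1],
  ],
)

```text
t: 5.03
ee_pos: [0.569, 0.3396, 0.0753]
tool_rot: [2.91, 1.183, 0.001]
contact_force: [0.8, 0.1, -0.9]
gripper_width: 0.0854
grip_force: 0.0
```

```bash
python3 - <<'E'
from h import *
for cam in("top","side"):
    im=eyes.capture(cam)
    for t,g in dict(short_filter=(.384,-.293,12.5),long_tray=(.455,-.085,39.5),antenna_switch=(.557,-.34,54)).items():
        d=eyes.trace(cam,t)
        if d and d[0]["pixels"].sum()>30: print(cam,t,round(d[0]["score"],2),d[0]["pixels"].sum(),fit(cam,t,(g[0],g[1],np.radians(g[2])),d[0]["pixels"].astype(np.uint8)).round(2))
    u,v=proj(eyes.camera_info(cam),[.57,.343,.04])[0].astype(int)
    cv2.imwrite(f"pics/{cam}2.png",cv2.resize(im[max(v-50,0):v+50,max(u-65,0):u+65,::-1],None,fx=4,fy=4,interpolation=2))
a=[cv2.copyMakeBorder(x,0,400-x.shape[0],0,520-x.shape[1],0) if x.shape!=(400,520,3) else x for x in (cv2.imread("pics/top2.png"),cv2.imread("pics/side2.png"))]
cv2.imwrite("pics/both2.png",cv2.resize(np.hstack(a),(800,308)))
E
python3 go.py 569.5 343.2 12 44.3
```

```text
top short_filter 0.94 420 [ 3.8626e+02 -2.9146e+02  1.1890e+01  6.0000e-02]
top long_tray 0.74 705 [455.   -85.    22.31   1.  ]
top antenna_switch 0.64 449 [ 5.5725e+02 -3.3884e+02  5.3700e+01  6.0000e-02]
side long_tray 0.46 239 [425.   -55.2   48.32   1.1 ]
side antenna_switch 0.57 79 [ 558.12 -339.36   35.91    1.43]
t 5.43 pos [570.1 340.9  78.6] yaw 44.3 w 0.0852
[ 1.  -2.1 66.6] [ 0.001 -0.003 -0.001]
```

View pics/both2.png

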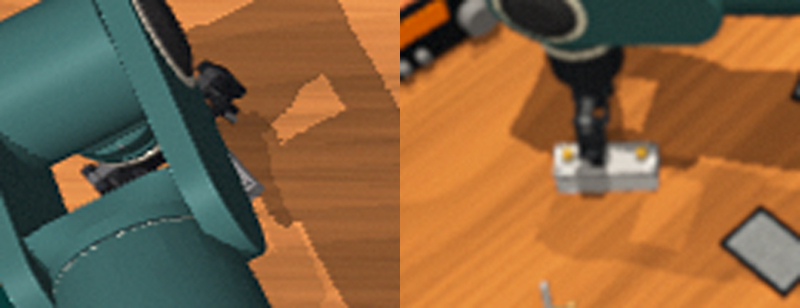

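The fingers straddle the long box centrally (side crop, around (595,155)). I'll descend and grip.

Converted, 64 mm / 1000 = 0.064, 52 mm / 1000 = 0.052.

>>> move_arm(
  rows=[
    [[0.001,-0.001,0.03],[0,0,0],1],
    [[0.001,-0.001,0.052],[0,0,0],1],
    [[0.001,-0.001,0.064],[0,0,0],1],
    [[0.001,-0.001,0.064],[0,0,0],1],
    [[0.001,-0.001,0.064],[0,0,0],-1],
    [[0.001,-0.001,0.064],[0,0,0],-1],
    [[0.001,-0.001,0.064],[0,0,0],-1],
    [[0.001,-0.001,0.064],[0,0,0],-1],
    [[0.001,-0.001,0.064],[0,0,0],-1],
    [[0.001,-0.001,0.064],[0,0,0],-1],
    [[0.001,-0.001,0.064],[0,0,0],-1],
    [[0.001,-0.001,0.064],[0,0,0],-1],
  ],
  grip_force=50,
)

```text
t: 6.43
ee_pos: [0.5701, 0.3425, 0.014]
tool_rot: [-2.91, -1.184, -0.003]
contact_force: [-0.1, 0.5, 6.4]
gripper_width: 0.0391
grip_force: 51.6
```

```bash
python3 go.py 569.5 343.2 12 44.3
```

```text
t 6.43 pos [570.1 342.5  14. ] yaw 44.3 w 0.0391
[ 0.  -0.9  2. ] [ 0.001 -0.002 -0.   ]
```

```bash
python3 go.py 454.6 -85 114 39.4 454.6 -85 17.5 39.4
```

```text
t 6.43 pos [570.1 342.5  14. ] yaw 44.3 w 0.0391
[-380.9  225.6 -100.7] [ 0.    -0.002  0.085]
[-381.1  225.5   -4.2] [ 0.    -0.002  0.085]
```

Converted, -381 mm / 1000 = -0.381, 225.5 mm / 1000 = 0.2255, 0.085 rad / 6.2832 = 0.0135.

>>> move_arm(
  rows=[
    [[0,0,-0.02],[0,0,0],-1],
    [[0,0,-0.05],[0,0,0],-1],
    [[0,0,-0.08],[0,0,0],-1],
    [[-0.03,0.018,-0.1],[0,0,0.0032],-1],
    [[-0.06,0.036,-0.1],[0,0,0.0064],-1],
    [[-0.095,0.056,-0.1],[0,0,0.0135],-1],
    [[-0.13,0.077,-0.1],[0,0,0.0135],-1],
    [[-0.165,0.098,-0.1],[0,0,0.0135],-1],
    [[-0.2,0.118,-0.1],[0,0,0.0135],-1],
    [[-0.235,0.139,-0.1],[0,0,0.0135],-1],
    [[-0.27,0.16,-0.1],[0,0,0.0135],-1],
    [[-0.305,0.18,-0.1],[0,0,0.0135],-1],
    [[-0.34,0.201,-0.1],[0,0,0.0135],-1],
    [[-0.365,0.216,-0.1],[0,0,0.0135],-1],
    [[-0.381,0.2255,-0.1],[0,0,0.0135],-1],
    [[-0.381,0.2255,-0.08],[0,0,0.0135],-1],
    [[-0.381,0.2255,-0.06],[0,0,0.0135],-1],
    [[-0.381,0.2255,-0.045],[0,0,0.0135],-1],
    [[-0.381,0.2255,-0.04],[0,0,0.0135],-1],
    [[-0.381,0.2255,-0.04],[0,0,0.0135],-1],
  ],
)

```text
t: 8.1
ee_pos: [0.4534, -0.0851, 0.0515]
tool_rot: [-2.957, -1.059, 0.002]
contact_force: [0.5, -0.1, -2.7]
gripper_width: 0.039
grip_force: 51.1
```

```bash
python3 go.py 454.6 -85 17.5 39.4; python3 - <<'E'
from h import *
a=[]
for cam in("top","side"):
    im=eyes.capture(cam)
    u,v=proj(eyes.camera_info(cam),[.455,-.085,.04])[0].astype(int)
    a.append(cv2.resize(im[v-38:v+38,u-50:u+50,::-1],None,fx=4,fy=4,interpolation=2))
    for t in("long_filter","long_tray"):
        for d in eyes.trace(cam,t)[:1]: print(cam,t,round(d["score"],2),d["pixels"].sum())
    for d in eyes.trace(cam,"short_filter")[:1]: print(cam,d["score"],d["pixels"].sum(),fit(cam,"short_filter",(.384,-.293,.21),d["pixels"].astype(np.uint8)))
cv2.imwrite("pics/p3.png",np.hstack(a))
E
```

```text
t 8.1 pos [453.4 -85.1  51.5] yaw 39.4 w 0.039
[ 1.   0.7 34. ] [-0.001  0.001  0.   ]
top long_tray 0.58 100
side long_filter 0.57 759
side long_tray 0.58 375
```

View pics/p3.png

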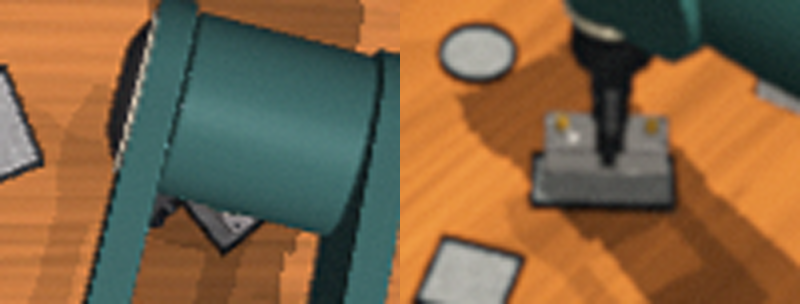

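The side crop shows the box level and centred over the long tray. I'll lower it and release.

Converted, 34 mm / 1000 = 0.034, 33 mm / 1000 = 0.033.

>>> move_arm(
  rows=[
    [[0.001,0.0005,0.015],[0,0,0],-1],
    [[0.001,0.0005,0.025],[0,0,0],-1],
    [[0.001,0.0005,0.03],[0,0,0],-1],
    [[0.001,0.0005,0.033],[0,0,0],-1],
    [[0.001,0.0005,0.034],[0,0,0],-1],
    [[0.001,0.0005,0.034],[0,0,0],-1],
  ],
)

```text
t: 9.0
ee_pos: [0.4551, -0.0851, 0.0183]
tool_rot: [-2.958, -1.059, 0.0]
contact_force: [0.0, -0.6, -2.9]
gripper_width: 0.0393
grip_force: 51.2
```

```bash
python3 go.py 454.6 -85 17.5 39.4
```

```text
t 9.0 pos [455.1 -85.1  18.3] yaw 39.4 w 0.0393
[-0.3 -0.4  0.8] [-0.  0.  0.]
```

Converted, -100 mm / 1000 = -0.1, -80 mm / 1000 = -0.08.

>>> move_arm(
  rows=[
    [[0,0,0.0008],[0,0,0],-1],
    [[0,0,0.0016],[0,0,0],-1],
    [[0,0,0.0016],[0,0,0],-1],
    [[0,0,0.0016],[0,0,0],-0.3],
    [[0,0,0.0016],[0,0,0],1],
    [[0,0,0.0016],[0,0,0],1],
    [[0,0,0.0016],[0,0,0],1],
    [[0,0,0.0016],[0,0,0],1],
    [[0,0,0.0016],[0,0,0],1],
    [[0,0,-0.015],[0,0,0],1],
    [[0,0,-0.045],[0,0,0],1],
    [[0,0,-0.08],[0,0,0],1],
    [[0,0,-0.1],[0,0,0],1],
  ],
)

```text
t: 10.08
ee_pos: [0.4557, -0.0852, 0.1217]
tool_rot: [2.956, 1.059, 0.003]
contact_force: [0.7, 0.0, 1.6]
gripper_width: 0.0857
grip_force: 0.0
```

```bash
python3 go.py 384 -292.7 90 12.2 384 -292.7 14 12.2
```

```text
t 10.08 pos [455.7 -85.2 121.7] yaw 39.4 w 0.0857
[-187.2  114.8   31.7] [ 0.002 -0.002  0.475]
[-187.3  114.6  107.7] [ 0.002 -0.002  0.475]
```

Converted, -187 mm / 1000 = -0.187, -170 mm / 1000 = -0.17, 0.475 rad / 6.2832 = 0.0756.

>>> move_arm(
  rows=[
    [[-0.035,0.021,0.005],[0,0,0.0159],1],
    [[-0.07,0.043,0.01],[0,0,0.0318],1],
    [[-0.105,0.064,0.015],[0,0,0.0477],1],
    [[-0.14,0.086,0.02],[0,0,0.0637],1],
    [[-0.17,0.104,0.028],[0,0,0.0756],1],
    [[-0.187,0.1147,0.032],[0,0,0.0756],1],
    [[-0.187,0.1147,0.038],[0,0,0.0756],1],
    [[-0.187,0.1147,0.042],[0,0,0.0756],1],
    [[-0.187,0.1147,0.042],[0,0,0.0756],1],
    [[-0.187,0.1147,0.042],[0,0,0.0756],1],
  ],
)

```text
t: 10.92
ee_pos: [0.3837, -0.2916, 0.0762]
tool_rot: [-3.123, -0.335, 0.0]
contact_force: [-0.5, 0.4, 0.3]
gripper_width: 0.0856
grip_force: 0.0
```

```bash
cat > look.py <<'E'
# look.py name x y z(mm): crops of both cameras round a point, and the readings there
import sys; from h import *
n=sys.argv[1]; P=np.array(sys.argv[2:5],float)/1000; a=[]
for cam in("top","side"):
    im=cv2.copyMakeBorder(eyes.capture(cam),60,60,60,60,0); u,v=proj(eyes.camera_info(cam),P)[0].astype(int)+60
    a.append(cv2.resize(im[v-38:v+38,u-50:u+50,::-1],None,fx=4,fy=4,interpolation=2))
cv2.imwrite(f"pics/{n}.png",np.hstack(a))
E
python3 look.py p4 384 -292 30; python3 go.py 384 -292.7 14 12.2
```

```text
t 11.02 pos [ 384.  -291.7   76.7] yaw 12.3 w 0.0853
[-0.2  1.  62.7] [ 0.    -0.     0.001]
```

View pics/p4.png

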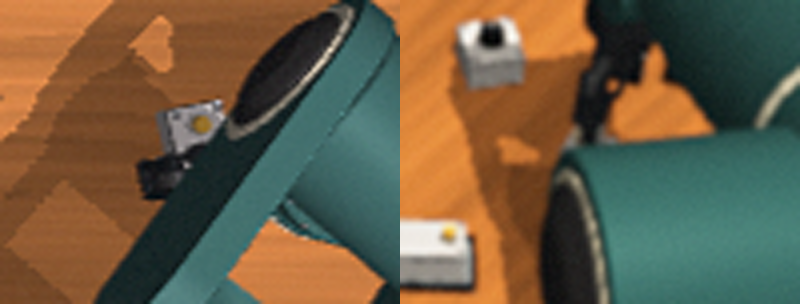

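The upper end of the box shows at (190,128) in the top crop, with the left finger beside it, which is consistent. I'll descend and grip.

Converted, 62.5 mm / 1000 = 0.0625, 58 mm / 1000 = 0.058.

>>> move_arm(
  rows=[
    [[0,0.0005,0.025],[0,0,0],1],
    [[0,0.0005,0.045],[0,0,0],1],
    [[0,0.0005,0.058],[0,0,0],1],
    [[0,0.0005,0.0625],[0,0,0],1],
    [[0,0.0005,0.0625],[0,0,0],-1],
    [[0,0.0005,0.0625],[0,0,0],-1],
    [[0,0.0005,0.0625],[0,0,0],-1],
    [[0,0.0005,0.0625],[0,0,0],-1],
    [[0,0.0005,0.0625],[0,0,0],-1],
    [[0,0.0005,0.0625],[0,0,0],-1],
    [[0,0.0005,0.0625],[0,0,0],-1],
    [[0,0.0005,0.0625],[0,0,0],-1],
  ],
  grip_force=50,
)

```text
t: 12.02
ee_pos: [0.3842, -0.2933, 0.0151]
tool_rot: [3.123, 0.333, 0.002]
contact_force: [-0.3, 0.9, 7.6]
gripper_width: 0.039
grip_force: 51.6
```

```bash
python3 go.py 450 0 120 6 368.7 294.3 55 -0.8
```

```text
t 12.02 pos [ 384.2 -293.3   15.1] yaw 12.2 w 0.039
[ 126.4 -272.6 -105.1] [ 0.001 -0.001  0.108]
[ 109.  -577.6  -40.6] [ 0.001 -0.001  0.227]
```

Converted, -565 mm / 1000 = -0.565, 109 mm / 1000 = 0.109, 0.227 rad / 6.2832 = 0.0361.

>>> move_arm(
  rows=[
    [[0,0,-0.02],[0,0,0],-1],
    [[0,0,-0.05],[0,0,0],-1],
    [[0,0,-0.08],[0,0,0],-1],
    [[0.014,-0.03,-0.1],[0,0,0.0016],-1],
    [[0.028,-0.06,-0.105],[0,0,0.0048],-1],
    [[0.044,-0.095,-0.105],[0,0,0.008],-1],
    [[0.06,-0.13,-0.105],[0,0,0.0111],-1],
    [[0.076,-0.165,-0.105],[0,0,0.0143],-1],
    [[0.093,-0.2,-0.105],[0,0,0.0175],-1],
    [[0.109,-0.235,-0.105],[0,0,0.0207],-1],
    [[0.122,-0.27,-0.105],[0,0,0.0239],-1],
    [[0.124,-0.305,-0.105],[0,0,0.0271],-1],
    [[0.123,-0.34,-0.105],[0,0,0.0302],-1],
    [[0.121,-0.375,-0.105],[0,0,0.0334],-1],
    [[0.119,-0.41,-0.105],[0,0,0.0361],-1],
    [[0.117,-0.445,-0.105],[0,0,0.0361],-1],
    [[0.115,-0.48,-0.105],[0,0,0.0361],-1],
    [[0.113,-0.515,-0.105],[0,0,0.0361],-1],
    [[0.111,-0.545,-0.105],[0,0,0.0361],-1],
    [[0.109,-0.565,-0.105],[0,0,0.0361],-1],
  ],
)

```text
t: 13.68
ee_pos: [0.3697, 0.2847, 0.1191]
tool_rot: [-3.141, 0.02, -0.0]
contact_force: [-0.2, -0.3, -2.5]
gripper_width: 0.0393
grip_force: 51.5
```

```bash
python3 go.py 368.7 294.3 50 -0.8
```

```text
t 13.68 pos [369.7 284.7 119.1] yaw -0.7 w 0.0393
[-1.1 -9.5 69.1] [-0.001 -0.     0.001]
```

Converted, 69 mm / 1000 = 0.069, -9.5 mm / 1000 = -0.0095.

>>> move_arm(
  rows=[
    [[-0.001,-0.0095,0.01],[0,0,0],-1],
    [[-0.001,-0.0095,0.03],[0,0,0],-1],
    [[-0.001,-0.0095,0.05],[0,0,0],-1],
    [[-0.001,-0.0095,0.064],[0,0,0],-1],
    [[-0.001,-0.0095,0.069],[0,0,0],-1],
    [[-0.001,-0.0095,0.069],[0,0,0],-1],
  ],
)

```text
t: 14.18
ee_pos: [0.3695, 0.2911, 0.0484]
tool_rot: [3.14, -0.023, -0.003]
contact_force: [-0.2, -0.3, -2.0]
gripper_width: 0.0393
grip_force: 51.4
```

```bash
python3 look.py p5 369 294 40;python3 go.py 368.7 294.3 18 -0.8
```

```text
t 14.28 pos [370.3 291.8  50.5] yaw -0.8 w 0.0392
[-1.7 -2.4 32.5] [-0.    -0.001 -0.001]
```

View pics/p5.png

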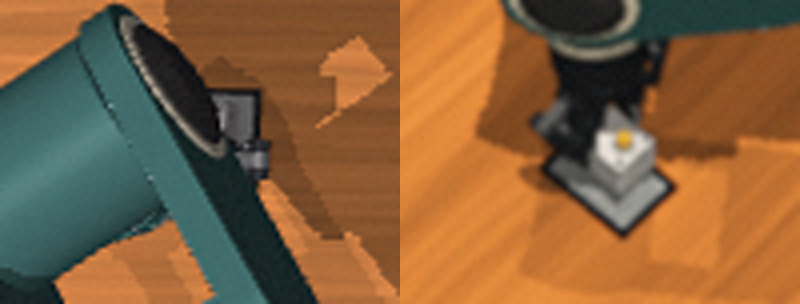

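The short box is aligned with its tray in the side crop, at (625,160). I'll set it down.

Converted, 31.5 mm / 1000 = 0.0315, -1.5 mm / 1000 = -0.0015.

>>> move_arm(
  rows=[
    [[-0.001,-0.0015,0.014],[0,0,0],-1],
    [[-0.001,-0.0015,0.024],[0,0,0],-1],
    [[-0.001,-0.0015,0.029],[0,0,0],-1],
    [[-0.001,-0.0015,0.0315],[0,0,0],-1],
    [[-0.001,-0.0015,0.0315],[0,0,0],-1],
  ],
)

```text
t: 14.7
ee_pos: [0.3691, 0.2934, 0.0186]
tool_rot: [3.142, -0.022, -0.0]
contact_force: [0.1, 0.6, -2.4]
gripper_width: 0.0387
grip_force: 51.5
```

```bash
python3 go.py 368.7 294.3 18 -0.8
```

```text
t 14.7 pos [369.1 293.4  18.6] yaw -0.8 w 0.0387
[-0.4 -0.9  0.6] [ 0.  0. -0.]
```

Converted, -120 mm / 1000 = -0.12, -80 mm / 1000 = -0.08.

>>> move_arm(
  rows=[
    [[0,0,0.0008],[0,0,0],-1],
    [[0,0,0.0016],[0,0,0],-1],
    [[0,0,0.0016],[0,0,0],-1],
    [[0,0,0.0016],[0,0,0],-0.3],
    [[0,0,0.0016],[0,0,0],1],
    [[0,0,0.0016],[0,0,0],1],
    [[0,0,0.0016],[0,0,0],1],
    [[0,0,0.0016],[0,0,0],1],
    [[0,0,0.0016],[0,0,0],1],
    [[0,0,-0.015],[0,0,0],1],
    [[0,0,-0.045],[0,0,0],1],
    [[0,0,-0.08],[0,0,0],1],
    [[0,0,-0.12],[0,0,0],1],
  ],
)

```text
t: 15.78
ee_pos: [0.3682, 0.2929, 0.1386]
tool_rot: [3.14, -0.022, -0.003]
contact_force: [0.7, -0.4, -0.2]
gripper_width: 0.0854
grip_force: 0.0
```

```bash
python3 - <<'E'
from h import *
for cam in("top","side"):
    im=eyes.capture(cam)
    for t,g in dict(antenna_switch=(.557,-.34,54),long_filter=(.455,-.085,39)).items():
        d=eyes.trace(cam,t)
        if d and d[0]["pixels"].sum()>30: print(cam,t,round(d[0]["score"],2),d[0]["pixels"].sum(),fit(cam,t,(g[0],g[1],np.radians(g[2])),d[0]["pixels"].astype(np.uint8),.003*(t[0]=="l")).round(2))
E
python3 go.py 450 -85 130 20 557 -339.8 130 -36
```

```text
top antenna_switch 0.57 450 [ 5.5812e+02 -3.4052e+02  5.2360e+01  5.0000e-02]
top long_filter 0.92 631 [ 4.5661e+02 -8.3530e+01  3.9460e+01  7.0000e-02]
side antenna_switch 0.73 232 [ 5.5469e+02 -3.3830e+02  4.9020e+01  1.2000e-01]
side long_filter 0.65 115 [455.   -85.    21.81   1.  ]
t 16.08 pos [368.6 293.2 137.3] yaw -0.8 w 0.0856
[ 86.8 377.    7.4] [ 0.001  0.001 -0.363]
[197.4 630.3   7.5] [0.001 0.001 0.614]
```

```bash
python3 go.py 556.7 -339.7 130 53.6
```

```text
t 16.08 pos [368.6 293.2 137.3] yaw -0.8 w 0.0856
[197.1 630.2   7.5] [ 0.     0.001 -0.95 ]
```

Converted, 630 mm / 1000 = 0.63, 197 mm / 1000 = 0.197, -0.95 rad / 6.2832 = -0.1512.

>>> move_arm(
  rows=[
    [[0.01,0.033,0.007],[0,0,-0.0095],1],
    [[0.022,0.07,0.007],[0,0,-0.0191],1],
    [[0.034,0.107,0.007],[0,0,-0.0286],1],
    [[0.045,0.144,0.007],[0,0,-0.0382],1],
    [[0.057,0.181,0.007],[0,0,-0.0477],1],
    [[0.068,0.218,0.007],[0,0,-0.0573],1],
    [[0.08,0.255,0.007],[0,0,-0.0668],1],
    [[0.091,0.292,0.007],[0,0,-0.0764],1],
    [[0.103,0.329,0.007],[0,0,-0.0859],1],
    [[0.115,0.366,0.007],[0,0,-0.0955],1],
    [[0.126,0.403,0.007],[0,0,-0.105],1],
    [[0.138,0.44,0.007],[0,0,-0.1146],1],
    [[0.149,0.477,0.007],[0,0,-0.1241],1],
    [[0.161,0.514,0.007],[0,0,-0.1337],1],
    [[0.172,0.55,0.007],[0,0,-0.1432],1],
    [[0.182,0.582,0.007],[0,0,-0.1512],1],
    [[0.19,0.607,0.007],[0,0,-0.1512],1],
    [[0.195,0.622,0.007],[0,0,-0.1512],1],
    [[0.197,0.63,0.007],[0,0,-0.1512],1],
    [[0.197,0.63,0.03],[0,0,-0.1512],1],
  ],
)

```text
t: 17.75
ee_pos: [0.5581, -0.3413, 0.1106]
tool_rot: [2.802, 1.414, 0.003]
contact_force: [0.2, -0.0, 0.5]
gripper_width: 0.0854
grip_force: 0.0
```

```bash
python3 go.py 556.7 -339.7 75 53.6
```

```text
t 17.75 pos [ 558.1 -341.3  110.6] yaw 53.5 w 0.0854
[ 0.5 -2.2 35.6] [ 0.004 -0.    -0.001]
```

Converted, 35 mm / 1000 = 0.035, 33 mm / 1000 = 0.033.

>>> move_arm(
  rows=[
    [[0,-0.0005,0.018],[0,0,0],1],
    [[0,-0.0005,0.033],[0,0,0],1],
    [[0,-0.0005,0.035],[0,0,0],1],
    [[0,-0.0005,0.035],[0,0,0],1],
  ],
)

```text
t: 18.08
ee_pos: [0.5561, -0.3382, 0.0721]
tool_rot: [-2.802, -1.417, 0.002]
contact_force: [-0.3, -0.4, 0.3]
gripper_width: 0.0857
grip_force: 0.0
```

```bash
python3 look.py p6 557 -340 40;python3 go.py 556.7 -339.7 14 53.6
```

```text
t 18.18 pos [ 556.9 -338.9   74.3] yaw 53.6 w 0.086
[-0.7  0.3 60.3] [ 0.001 -0.     0.001]
```

View pics/p6.png

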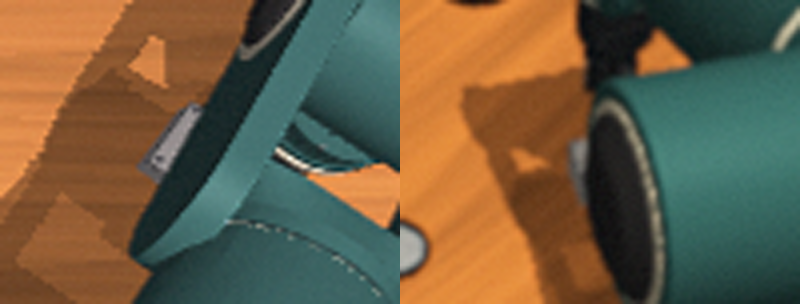

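The arm mostly hides the switch, but its corner sits where expected, at (175,140) in the top crop. The clearance is 14 mm per side, so I'll proceed.

Converted, 60 mm / 1000 = 0.06, 52 mm / 1000 = 0.052.

>>> move_arm(
  rows=[
    [[-0.0005,0,0.02],[0,0,0],1],
    [[-0.0005,0,0.032],[0,0,0],1],
    [[-0.0005,0,0.042],[0,0,0],1],
    [[-0.0005,0,0.052],[0,0,0],1],
    [[-0.0005,0,0.06],[0,0,0],1],
    [[-0.0005,0,0.06],[0,0,0],1],
    [[-0.0005,0,0.06],[0,0,0],-1],
    [[-0.0005,0,0.06],[0,0,0],-1],
    [[-0.0005,0,0.06],[0,0,0],-1],
    [[-0.0005,0,0.06],[0,0,0],-1],
    [[-0.0005,0,0.06],[0,0,0],-1],
    [[-0.0005,0,0.06],[0,0,0],-1],
    [[-0.0005,0,0.06],[0,0,0],-1],
  ],
  grip_force=50,
)

```text
t: 19.27
ee_pos: [0.5567, -0.3397, 0.0144]
tool_rot: [2.803, 1.416, 0.001]
contact_force: [-0.4, 0.1, 6.8]
gripper_width: 0.0549
grip_force: 54.8
```

```bash
python3 go.py 471.8 81.7 114 22.7
```

```text
t 19.27 pos [ 556.7 -339.7   14.4] yaw 53.6 w 0.0549
[ 288.9 -318.2 -100.1] [ 0.002 -0.     0.54 ]
```

Converted, -318 mm / 1000 = -0.318, 114 mm / 1000 = 0.114, 0.54 rad / 6.2832 = 0.0859.

>>> move_arm(
  rows=[
    [[0,0,-0.02],[0,0,0],-1],
    [[0,0,-0.05],[0,0,0],-1],
    [[0,0,-0.08],[0,0,0],-1],
    [[0.02,-0.022,-0.1],[0,0,0.0064],-1],
    [[0.042,-0.046,-0.1],[0,0,0.0159],-1],
    [[0.066,-0.073,-0.1],[0,0,0.0239],-1],
    [[0.09,-0.099,-0.1],[0,0,0.0318],-1],
    [[0.114,-0.126,-0.1],[0,0,0.0398],-1],
    [[0.138,-0.152,-0.1],[0,0,0.0477],-1],
    [[0.162,-0.178,-0.1],[0,0,0.0557],-1],
    [[0.186,-0.205,-0.1],[0,0,0.0637],-1],
    [[0.21,-0.231,-0.1],[0,0,0.0716],-1],
    [[0.234,-0.258,-0.1],[0,0,0.0796],-1],
    [[0.257,-0.283,-0.1],[0,0,0.0859],-1],
    [[0.275,-0.303,-0.1],[0,0,0.0859],-1],
    [[0.289,-0.318,-0.09],[0,0,0.0859],-1],
    [[0.289,-0.318,-0.07],[0,0,0.0859],-1],
    [[0.289,-0.318,-0.05],[0,0,0.0859],-1],
    [[0.289,-0.318,-0.04],[0,0,0.0859],-1],
    [[0.289,-0.318,-0.04],[0,0,0.0859],-1],
  ],
)

```text
t: 20.93
ee_pos: [0.4703, 0.0818, 0.051]
tool_rot: [-3.08, -0.618, 0.006]
contact_force: [-1.0, -0.6, -2.9]
gripper_width: 0.055
grip_force: 54.3
```

```bash
python3 look.py p7 472 82 40;python3 go.py 471.8 81.7 17.5 22.7
```

```text
t 21.03 pos [471.8  81.7  53.8] yaw 22.7 w 0.055
[ 0.   0.  36.3] [-0.     0.    -0.001]
```

View pics/p7.png

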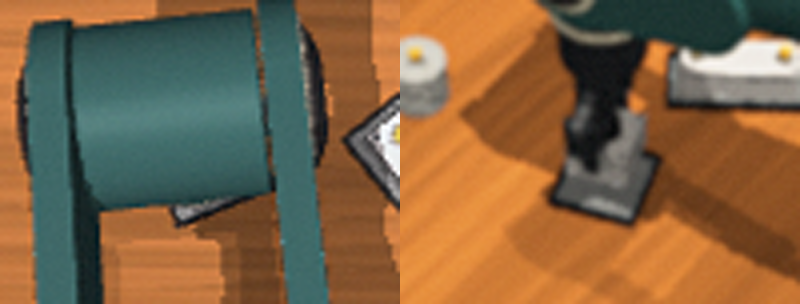

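The switch is square over its tray in the side crop, at (605,170), and the long box sits inside its rim. I'll lower the switch.

Converted, 34.5 mm / 1000 = 0.0345, 32 mm / 1000 = 0.032.

>>> move_arm(
  rows=[
    [[0,0,0.015],[0,0,0],-1],
    [[0,0,0.026],[0,0,0],-1],
    [[0,0,0.032],[0,0,0],-1],
    [[0,0,0.0345],[0,0,0],-1],
    [[0,0,0.0345],[0,0,0],-1],
  ],
)

```text
t: 21.45
ee_pos: [0.4715, 0.0818, 0.0186]
tool_rot: [-3.08, -0.617, 0.001]
contact_force: [-0.2, 0.6, -3.2]
gripper_width: 0.0549
grip_force: 54.5
```

```bash
python3 go.py 471.8 81.7 17.5 22.7
```

```text
t 21.45 pos [471.5  81.8  18.6] yaw 22.7 w 0.0549
[0.2 0.2 1.1] [-0.     0.001 -0.001]
```

Converted, -110 mm / 1000 = -0.11, -80 mm / 1000 = -0.08.

>>> move_arm(
  rows=[
    [[0,0,0.0008],[0,0,0],-1],
    [[0,0,0.0016],[0,0,0],-1],
    [[0,0,0.0016],[0,0,0],-1],
    [[0,0,0.0016],[0,0,0],0],
    [[0,0,0.0016],[0,0,0],1],
    [[0,0,0.0016],[0,0,0],1],
    [[0,0,0.0016],[0,0,0],1],
    [[0,0,0.0016],[0,0,0],1],
    [[0,0,-0.015],[0,0,0],1],
    [[0,0,-0.045],[0,0,0],1],
    [[0,0,-0.08],[0,0,0],1],
    [[0,0,-0.11],[0,0,0],1],
  ],
)

```text
t: 22.45
ee_pos: [0.4716, 0.0819, 0.1308]
tool_rot: [-3.08, -0.618, -0.001]
contact_force: [-0.2, 0.8, 0.4]
gripper_width: 0.0849
grip_force: 0.0
```

```bash
python3 go.py 666.9 119.9 130 22.7; python3 - <<'E'
from h import *
for cam in("top","side"):
    im=eyes.capture(cam)
    for t,g in dict(dummy_load=(.667,.12,0),round_tray=(.651,-.128,0)).items():
        d=eyes.trace(cam,t)
        if d and d[0]["pixels"].sum()>30: print(cam,t,round(d[0]["score"],2),d[0]["pixels"].sum(),fit(cam,t,(g[0],g[1],np.radians(g[2])),d[0]["pixels"].astype(np.uint8)).round(2))
E
```

```text
t 22.45 pos [471.6  81.9 130.8] yaw 22.7 w 0.0849
[194.9  40.3   0.9] [ 0. -0. -0.]
top dummy_load 0.66 303 [6.6787e+02 1.2087e+02 2.7420e+01 1.1000e-01]
top round_tray 0.86 518 [ 6.5237e+02 -1.2901e+02  8.6900e+00  4.0000e-02]
side dummy_load 0.59 267 [6.6378e+02 1.2031e+02 2.7280e+01 3.0000e-02]
```

Converted, 194.5 mm / 1000 = 0.1945, 175 mm / 1000 = 0.175.

>>> move_arm(
  rows=[
    [[0.033,0.007,0.001],[0,0,0],1],
    [[0.07,0.014,0.001],[0,0,0],1],
    [[0.107,0.022,0.001],[0,0,0],1],
    [[0.144,0.03,0.001],[0,0,0],1],
    [[0.175,0.036,0.001],[0,0,0],1],
    [[0.1945,0.04,0.001],[0,0,0],1],
    [[0.1945,0.04,0.01],[0,0,0],1],
    [[0.1945,0.04,0.03],[0,0,0],1],
    [[0.1945,0.04,0.04],[0,0,0],1],
    [[0.1945,0.04,0.04],[0,0,0],1],
  ],
)

```text
t: 23.58
ee_pos: [0.6645, 0.1196, 0.0846]
tool_rot: [-3.08, -0.618, 0.009]
contact_force: [-1.1, 0.7, -1.7]
gripper_width: 0.0856
grip_force: 0.0
```

```bash
python3 look.py p8 667 120 45;python3 go.py 666.5 120 18 22.7
```

```text
t 23.68 pos [665.9 119.9  88.3] yaw 22.7 w 0.0852
[ 0.7  0.1 70.3] [-0.     0.001 -0.   ]
```

View pics/p8.png

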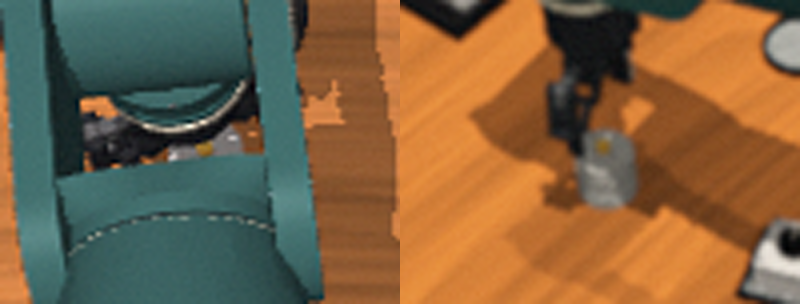

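The load sits under the hand between the fingers: (608,170) in the side crop and (205,148) in the top crop. I'll descend.

Converted, 70 mm / 1000 = 0.07, 60 mm / 1000 = 0.06.

>>> move_arm(
  rows=[
    [[0.0005,0,0.018],[0,0,0],1],
    [[0.0005,0,0.03],[0,0,0],1],
    [[0.0005,0,0.04],[0,0,0],1],
    [[0.0005,0,0.05],[0,0,0],1],
    [[0.0005,0,0.06],[0,0,0],1],
    [[0.0005,0,0.07],[0,0,0],1],
    [[0.0005,0,0.07],[0,0,0],1],
    [[0.0005,0,0.07],[0,0,0],-1],
    [[0.0005,0,0.07],[0,0,0],-1],
    [[0.0005,0,0.07],[0,0,0],-1],
    [[0.0005,0,0.07],[0,0,0],-1],
    [[0.0005,0,0.07],[0,0,0],-1],
    [[0.0005,0,0.07],[0,0,0],-1],
    [[0.0005,0,0.07],[0,0,0],-1],
  ],
  grip_force=60,
)

```text
t: 24.85
ee_pos: [0.6676, 0.1203, 0.0199]
tool_rot: [3.08, 0.618, 0.003]
contact_force: [-0.4, 0.5, 6.1]
gripper_width: 0.0526
grip_force: 63.8
```

```bash
python3 go.py 651 -128.2 118 0 
```

```text
t 24.85 pos [667.6 120.3  19.9] yaw 22.7 w 0.0526
[-111.   222.9  -98.2] [ 0.    -0.002  0.396]
```

Converted, 223 mm / 1000 = 0.223, -111 mm / 1000 = -0.111, 0.396 rad / 6.2832 = 0.063.

>>> move_arm(
  rows=[
    [[0,0,-0.02],[0,0,0],-1],
    [[0,0,-0.05],[0,0,0],-1],
    [[0,0,-0.075],[0,0,0],-1],
    [[-0.012,0.024,-0.09],[0,0,0.008],-1],
    [[-0.026,0.053,-0.09],[0,0,0.0159],-1],
    [[-0.041,0.082,-0.09],[0,0,0.0255],-1],
    [[-0.055,0.111,-0.09],[0,0,0.035],-1],
    [[-0.07,0.14,-0.09],[0,0,0.0446],-1],
    [[-0.084,0.169,-0.09],[0,0,0.0541],-1],
    [[-0.098,0.196,-0.09],[0,0,0.063],-1],
    [[-0.107,0.215,-0.09],[0,0,0.063],-1],
    [[-0.111,0.223,-0.085],[0,0,0.063],-1],
    [[-0.111,0.223,-0.065],[0,0,0.063],-1],
    [[-0.111,0.223,-0.045],[0,0,0.063],-1],
    [[-0.111,0.223,-0.035],[0,0,0.063],-1],
    [[-0.111,0.223,-0.035],[0,0,0.063],-1],
  ],
)

```text
t: 26.18
ee_pos: [0.6492, -0.1277, 0.0507]
tool_rot: [-3.14, -0.0, 0.007]
contact_force: [0.4, 0.7, -4.1]
gripper_width: 0.0524
grip_force: 64.2
```

```bash
python3 look.py p9 651 -128 45;python3 go.py 651 -128.2 23 0
```

```text
t 26.28 pos [ 650.6 -128.    54. ] yaw 0.0 w 0.0527
[ 0.4  0.2 31. ] [-0.  0.  0.]
```

View pics/p9.png

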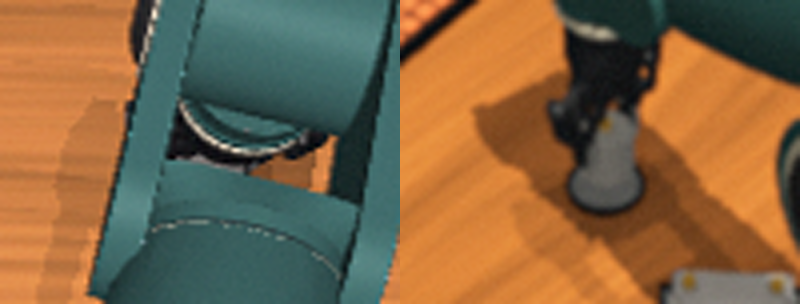

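The load is upright and centred over the round tray, at (608,185) in the side crop. I'll lower it.

Converted, 30 mm / 1000 = 0.03, 28 mm / 1000 = 0.028.

>>> move_arm(
  rows=[
    [[0.0004,0,0.014],[0,0,0],-1],
    [[0.0004,0,0.023],[0,0,0],-1],
    [[0.0004,0,0.028],[0,0,0],-1],
    [[0.0004,0,0.03],[0,0,0],-1],
    [[0.0004,0,0.03],[0,0,0],-1],
  ],
)

```text
t: 26.7
ee_pos: [0.6508, -0.1283, 0.0234]
tool_rot: [-3.141, 0.0, 0.001]
contact_force: [-1.0, 0.4, -4.0]
gripper_width: 0.0527
grip_force: 64.4
```

```bash
python3 go.py 651 -128.2 23 0
```

```text
t 26.7 pos [ 650.8 -128.3   23.4] yaw -0.0 w 0.0527
[ 0.2 -0.1  0.4] [-0.     0.001 -0.   ]
```

Converted, 1.6 mm / 1000 = 0.0016, 0.8 mm / 1000 = 0.0008.

>>> move_arm(
  rows=[
    [[0,0,0.0008],[0,0,0],-1],
    [[0,0,0.0016],[0,0,0],-1],
    [[0,0,0.0016],[0,0,0],-1],
  ],
)

```text
t: 26.95
ee_pos: [0.6512, -0.1284, 0.023]
tool_rot: [3.142, -0.0, 0.001]
contact_force: [-4.0, 2.3, 4.4]
gripper_width: 0.0525
grip_force: 64.9
```

Converted, 260 mm / 1000 = 0.26, -240 mm / 1000 = -0.24.

>>> move_arm(
  rows=[
    [[0,0,0.0004],[0,0,0],-1],
    [[0,0,0.0004],[0,0,0],0],
    [[0,0,0.0004],[0,0,0],1],
    [[0,0,0.0004],[0,0,0],1],
    [[0,0,0.0004],[0,0,0],1],
    [[0,0,0.0004],[0,0,0],1],
    [[0,0,-0.015],[0,0,0],1],
    [[0,0,-0.045],[0,0,0],1],
    [[0,0,-0.08],[0,0,0],1],
    [[0,0,-0.115],[0,0,0],1],
    [[0,0.02,-0.15],[0,0,0],1],
    [[-0.03,0.05,-0.15],[0,0,0],1],
    [[-0.06,0.08,-0.15],[0,0,0],1],
    [[-0.09,0.11,-0.15],[0,0,0],1],
    [[-0.12,0.14,-0.15],[0,0,0],1],
    [[-0.15,0.17,-0.15],[0,0,0],1],
    [[-0.18,0.2,-0.15],[0,0,0],1],
    [[-0.21,0.23,-0.15],[0,0,0],1],
    [[-0.24,0.26,-0.15],[0,0,0],1],
    [[-0.24,0.26,-0.15],[0,0,0],1],
  ],
)

```text
t: 28.62
ee_pos: [0.4072, -0.3917, 0.1737]
tool_rot: [3.14, -0.006, -0.0]
contact_force: [0.3, -0.1, -0.4]
gripper_width: 0.0852
grip_force: 0.0
```

```bash
python3 - <<'E'
from h import *
P={}
a=[]
for cam in("top","side"):
    im=eyes.capture(cam)
    a.append(im[120:290,150:400] if cam=="top" else im[100:330,150:400])
    for t,g in dict(long_filter=(.455,-.085,39),short_filter=(.369,.294,0),antenna_switch=(.472,.082,22.7),dummy_load=(.651,-.128,0)).items():
        d=eyes.trace(cam,t)
        if d and d[0]["pixels"].sum()>30: print(cam,t,round(d[0]["score"],2),d[0]["pixels"].sum(),fit(cam,t,(g[0],g[1],np.radians(g[2])),d[0]["pixels"].astype(np.uint8),.003).round(2))
a=[cv2.resize(x[...,::-1],(400,int(400*x.shape[0]/x.shape[1])),interpolation=2) for x in a]
h=max(x.shape[0] for x in a)
cv2.imwrite("pics/end.png",np.hstack([cv2.copyMakeBorder(x,0,h-x.shape[0],0,0,0) for x in a]))
E
```

```text
top long_filter 0.73 577 [ 4.5681e+02 -8.3420e+01  3.8620e+01  4.0000e-02]
top short_filter 0.69 411 [ 3.7157e+02  2.9446e+02 -1.0400e+00  8.0000e-02]
top antenna_switch 0.86 385 [4.7209e+02 8.2630e+01 2.2800e+01 5.0000e-02]
top dummy_load 0.56 314 [ 6.5152e+02 -1.2758e+02  6.9700e+00  8.0000e-02]
side long_filter 0.62 442 [ 4.5271e+02 -8.3830e+01  3.8140e+01  6.0000e-02]
side short_filter 0.72 368 [ 3.6709e+02  2.9356e+02 -3.1000e+00  6.0000e-02]
side antenna_switch 0.68 302 [4.6764e+02 8.1580e+01 2.4540e+01 1.2000e-01]
side dummy_load 0.53 232 [ 6.4827e+02 -1.2861e+02  3.0060e+01  4.0000e-02]
```

View pics/end.png

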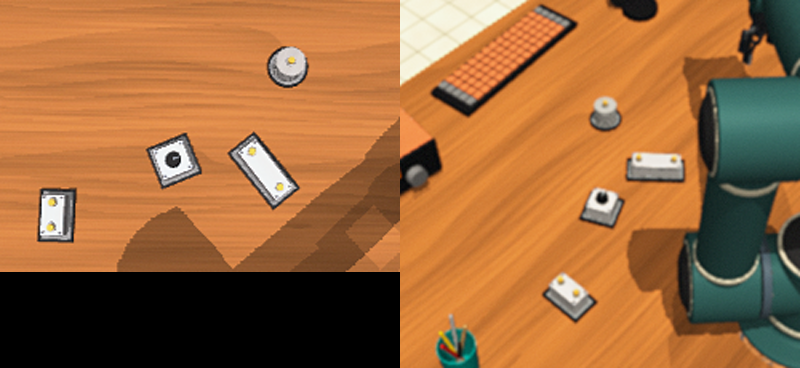

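All four sit centred inside their rims within about 2 mm: short (57,215), switch (174,160), long (264,170) and load (288,66). The arm is clear of everything.

```bash
python3 -c "
from station import bot
print(bot.hand_in())"
```

```text
the job is handed in; nothing more can be done
None
```

All four accessories stand upright in their matching trays, each centred to about 2 mm and released; I didn't touch the pen cup or mouse, and handed the job in at about 29 s on the robot clock (the hand-in gave no verdict).

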